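Ease the cheese press by one notch

ROBOT

A 7-joint arm with a two-finger parallel gripper is mounted at the origin on a cart in front of the work surface, level with it; the furniture and walls round the work are solid. World frame = base frame: x ahead of the robot, y to its left, z up, the work surface at z = 0. Lengths are in m, angles in degrees, forces in N, time in s.
With the tool pointing down it reaches from about 0.425 to 0.875 m from the base axis. Payload 4.7 kg.
Tool frame: the origin (TCP) lies between the finger pads; the fingertips stand 22 mm ahead of it and the grasp point (between the pads) lies 3 mm ahead of it (env.tip_reach is the distance from the TCP to the fingertips, in m); z points along the fingers, y is the line along which they close (so a half turn about z gives the same grasp; the last joint's range is limited). The gripper opens to 87 mm and grips with 3 to 60 N. Pads are 19 mm wide; open, the fingers measure 117 mm over their backs; the gripper's body (75 mm by 190 mm) begins 51 mm behind the grasp point.
Start: joints at [-68.405, 18.392, -4.016, 83.108, 1.295, 78.541, -3.26], TCP at [0.231, 0.608, 0.245] pointing down, gripper open.
Joint ranges: [-163.93, 163.93], [-17.29, 119.83], [-79.2, 71.16], [3.27, 140.29], [-89.18, 269.18], [5.43, 117.66], [-154.24, 154.24]. Speed limits (degrees/s): [147.25, 147.25, 180, 180, 180, 180, 180].

INTERFACE

Orientations are given as [roll, pitch, yaw] about the fixed x, y, z axes, in that order (R = Rz(yaw) Ry(pitch) Rx(roll)).
In Python, from cell import env gives the robot as it stands.
- The arm moves only by the shell command python3 -m creep 'ROWS' [FORCE]. ROWS is JSON, one flat list of numbers, 7 for each row, row after row: the finger opening in mm, from 0 to 87, then the shift along the tool's x, y, z in units of 30 mm (1.0 is 30 mm), then the turn, a rotation vector about the tool's x, y, z in units of 6 degrees (1.0 is 6 degrees). A call has 1 to 12 rows; each row is the pose to reach, as a shift and turn from the pose commanded when the call began, along the tool's axes at that moment; what a row does not reach only later rows make up. A row lasts 1/10 s, in which the tool goes at most 50 mm and 8.59 degrees, less where a joint would pass 70% of its speed; a pose out of reach is approached as far as the arm can. A call with a gripper value outside its range is refused whole. The fingers move at their own pace and stop on an object; FORCE is the grip in N (left out, the last holds). Time passes only in rows, so rows that repeat a pose let the fingers close. It gives the time, the measured TCP pose, the force, the opening and the grip force at its end, in the units of the state.
- env.get_obs(): the state, without advancing time (a new reading comes with each control period).
- env.read_camera(name): name is "side" or "top"; returns a dict with "color" (420x560x3 uint8, red, green, blue), "depth" (420x560 float32, m along the optical axis (not along the pixel's ray), 0 where there is no reading), "fovy" (degrees; the focal length in pixels is half the picture's height over the tangent of half this angle, whatever the lens; pixels are square), "cx", "cy" (the principal point, pixels), "R" (3x3) and "t" (3): a world point X has camera coordinates R X + t. Camera axes: x right, y down, z forward; pixel columns grow to the right and rows downward; lengths in m; the calibration is good to about 2 mm. A picture is of the moment at which its call begins.
- env.sign_off(): hands the job in; it is judged then, once.
The state is a dict: "time_s": time; "qpos": joint angles; "joint_velocities": joint speeds; "effort": joint torques, N m; "tool_pos": TCP position; "tool_rot": TCP orientation; "force": force on the tool from outside, world axes, zero at the start; "wrist_torque": the same for the moment, N m; "grip_width": finger opening in m; "grasp_force": force on a finger pad.
Only numpy, scipy, OpenCV 4.12 (cv2) and the standard library are available. Lean on these libraries where they do the work, as an engineer would, in place of code of your own. Each camera call takes 0.05 s, during which the arm holds its last target. There are 200 camera calls.

TASK

The cheese in the press is squeezed a little too hard: let the press off by one notch. Using only gentle fingertip pushes, tip the ratchet pawl up and back until it lies on its rest, push the spoked wheel backward (its top to the left, seen from the robot) by a single notch, then tip the pawl over again so that it drops into the next tooth gap and holds the wheel there. Grip or lift nothing, and leave the cheese mould and the things standing around where they are.

Things in the scene. Friction and masses are not known exactly. Their poses are not given: they have to be found in the camera images.
- press: Frame of a table cheese press, fixed: wooden base 160 (x) by 200 mm (y), two steel columns 176 mm apart, an aluminium crosshead 200 mm wide and 36 mm deep, 156 to 204 mm above the worktop; the toothed press bar rises to about 265 mm behind it. Origin at the centre of the underside, on the worktop. -x is the front (roughly towards the robot), +y left seen from the robot, z up.
- axle (a point): Fixed point on the wheel's axle, in the plane of the ratchet wheel, 180 mm above the worktop and 39 mm in front of the press's origin. The axle runs front to back (the press's x axis).
- ratchet_wheel: Wheel on the front of the crosshead: a steel ratchet disc, 90 mm across, 10 mm thick, with 12 saw teeth 8 mm deep, and 37 mm in front of it a hub with three spokes 120 degrees apart ending in black balls of 22 mm, ball centres 76 mm from the axle. Stiff (about 3 N at a ball), stays where it is left. With the pawl down it cannot turn backward but can click forward. Origin on the axle.
- wheel_turn (a joint): Angle of the wheel in rad, positive = backward (anticlockwise seen from the robot: the top goes left, to the press's +y). It starts within 0.06 of 0, where a tooth stands about 0.1 short of the pawl's nose (the play of the notch). One notch is 30 degrees, so 0.52 is one notch backward, with the same play: the pawl then stops it at about 0.62.
- spoke_ball (a point): Centre of the black ball (22 mm) on the upper right spoke, seen from the robot. It moves with the wheel: at wheel_turn 0 it is 38 mm to the right of the axle and 66 mm above it, in a plane 37 mm in front of the ratchet disc; one notch backward takes it straight above the axle (76 mm).
- pawl: Dark steel pawl hinged at the left above the wheel, in the plane of the ratchet disc: an arm 43 mm long whose nose lies in the teeth at the top of the disc, and a finger lever with a black ball of 18 mm. Mass 70 g, moved by its weight alone: lifted beyond about 0.9 rad it falls back to the left onto its rest pin and stays; below about 0.7 it falls onto the teeth. Origin on its pivot.
- pawl_swing (a joint): Angle of the pawl in rad: 0 = nose at the bottom of a tooth gap (0 to 0.07 within the play of the notch), 0.1 to 0.2 = nose on the tip of a tooth, 1.3 = thrown back on its rest.
- pawl_pivot (a point): Fixed point: the pawl's pivot, 42 mm to the left of the axle and 52 mm above it. The pivot's axis runs front to back.
- pawl_ball (a point): Centre of the black ball (18 mm) at the end of the pawl's finger lever, 65 mm from the pivot. Pawl down: 42 mm to the right of the pivot and 50 mm above it. Pawl thrown back: 37 mm to the left of the pivot and 54 mm above it.
- mould_mid (a point): Centre, half-way up, of the loose white perforated cheese mould (108 mm across, 90 mm high) that stands in the steel dish of the press under the foot; it is to stay there.
- salt_shaker: Salt shaker, 44 mm across, 90 mm high, loose, in front of the press; origin at the centre of its underside.
- tumbler: Glass tumbler, 69 mm across, 99 mm high, loose, in front of the press; origin at the centre of its underside.
- mug: Mug, 82 mm across, 91 mm high, loose; origin at the centre of its underside.
- peeler: Vegetable peeler with a dark blue handle, 170 mm long, loose, lying in front of the sink; origin at the centre of its underside.
- lemon: Lemon, 77 mm long, 56 mm high, loose, left of the sink; origin at the centre of its underside.
- jam_jar: Jam jar, 69 mm across, 99 mm high, loose, behind the press; origin at the centre of its underside.
- sugar_shaker: Sugar shaker, 58 mm across, 119 mm high, loose, behind the press; origin at the centre of its underside.

How it is judged:
By the outcome, as a careful person would: the job done as asked, in the order asked, and still so for the second after the job is handed in, with the robot touching nothing.
It also fails if it takes over 58 s, if anything falls off the work surface, if the arm or the gripper's body presses on something with over 40 N, if the wrist force passes 120 N, or if a joint passes its speed limit or range.

## Working session

There is one attempt and no reset: what is moved stays moved. The work goes in short steps, Python scripts to look and compute and a shell command to move; the robot and the scene stay as the last step left them, time stands still between calls to the robot, and variables do not carry over. Pictures are saved under pics/ and viewed, at most 10 in all, crops included, and the job is handed in when it is done.

```bash
mkdir -p pics; ls; cat > h.py <<'E'
import numpy as np, cv2
from cell import env
from scipy.spatial.transform import Rotation as Ro
def cam(n,save=None):
    c=env.read_camera(n); 
    if save: cv2.imwrite('pics/'+save,c['color'][...,::-1])
    c['f']=c['color'].shape[0]/2/np.tan(np.radians(c['fovy'])/2); return c
def pix(c,X):
    p=np.array(c['R'])@np.array(X)+c['t']; return p[:2]/p[2]*c['f']+[c['cx'],c['cy']]
def world(c,u,v,d=None):
    d=c['depth'][int(v),int(u)] if d is None else d
    return np.array(c['R']).T@(np.array([(u-c['cx'])/c['f'],(v-c['cy'])/c['f'],1])*d-c['t'])
def toolR():
    return Ro.from_euler('xyz',env.get_obs()['tool_rot'],degrees=True)
E
python3 - <<'E'
from h import *
for n in('side','top'):
    c=cam(n,n+'1.png');print(n,c['f'],c['cx'],c['cy'],np.round(c['R'],3).tolist(),c['t'])
    np.savez(n+'1.npz',**c)
print(env.get_obs())
E
```

```text
pics
side 442.2361272583759 284.92096892018867 201.6220274259379 [[-0.996, -0.089, 0.003], [-0.037, 0.393, -0.919], [0.081, -0.915, -0.394]] [0.59817135 0.12569662 1.46377331]
top 421.5484185351914 277.51742022785174 204.4177761928771 [[0.02, -1.0, 0.01], [-0.982, -0.021, -0.189], [0.19, -0.006, -0.982]] [0.16992716 0.62049712 1.466526  ]
{'time_s': 0.1, 'qpos': array([-68.40494037,  18.43502354,  -4.01569021,  83.16851618,
         1.29377127,  78.53864156,  -3.25944679]), 'joint_velocities': array([-0.06043401, -0.10974602,  0.07743383, -0.18771928,  0.05547323,
       -0.01328427, -0.00959178]), 'effort': array([ 3.01033460e-04, -4.92571735e+01, -4.05530585e-01, -3.13399494e+01,
       -6.40937034e-02,  3.95006652e-02,  8.51635400e-05]), 'tool_pos': array([0.23055949, 0.60725458, 0.24356316]), 'tool_rot': array([-1.79902980e+02,  4.11115497e-03,  1.59215010e+02]), 'force': array([ 0.09793714, -0.14324822,  0.40326   ]), 'wrist_torque': array([-0.01284593, -0.03666011, -0.00330005]), 'grasp_force': 0.0, 'grip_width': 0.08685342746297316}
```

View pics/side1.png

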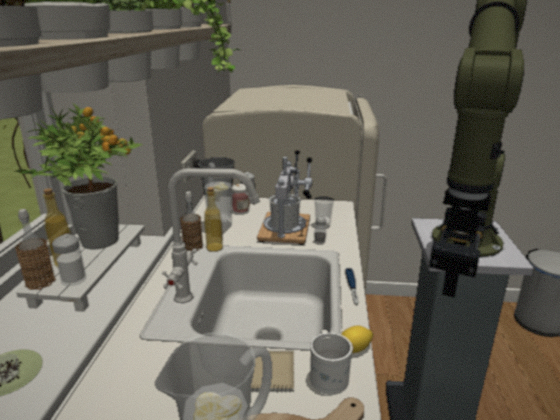

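View pics/top1.png

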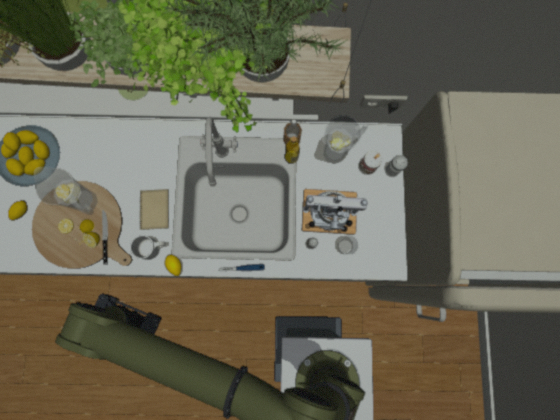

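The side view shows the press at about (288,200), with the tumbler at (324,210) and the shaker at (320,232). In the top view the press is at (332,211), the shaker at (312,243) and the tumbler at (346,244). I'll crop in on both.

```bash
python3 - <<'E'
from h import *
a=cv2.imread('pics/side1.png')[140:250,250:350];b=cv2.imread('pics/top1.png')[180:265,290:375]
a=cv2.resize(a,(400,440),interpolation=cv2.INTER_CUBIC);b=cv2.resize(b,(400,440) if 0 else (400,400),interpolation=cv2.INTER_CUBIC)
b=cv2.copyMakeBorder(b,0,40,0,0,cv2.BORDER_CONSTANT)
cv2.imwrite('pics/crop1.png',np.hstack([a,b]))
# base: orange wood corners in top
c=dict(np.load('top1.npz'));hsv=cv2.cvtColor(c['color'],cv2.COLOR_RGB2HSV)
m=cv2.inRange(hsv,(5,90,80),(20,255,255));m[:180]=0;m[240:]=0;m[:,:298]=0;m[:,362:]=0
cn=np.vstack([k for k in cv2.findContours(m,0,2)[0] if cv2.contourArea(k)>5])
r=cv2.minAreaRect(cn);bx=cv2.boxPoints(r);print(r)
def ray(c,u,v,z):
    o=-c['R'].T@c['t'];d=world(c,u,v,1)-o;return o+d*(z-o[2])/d[2]
for p in bx: print(p,ray(c,*p,.015))
print(ray(c,312.5,243,.09),ray(c,346,244,.09))
E
```

```text
((329.4202880859375, 211.2230987548828), (53.49504852294922, 41.30356216430664), 3.7313973903656006)
[301.38547 230.0904 ] [0.53090185 0.09273426 0.015     ]
[304.07346 188.87439] [0.68676706 0.08405621 0.015     ]
[357.4551 192.3558] [ 0.67779323 -0.11633848  0.015     ]
[354.76712 233.57181] [ 0.52214612 -0.10391423  0.015     ]
[0.4765708  0.05841961 0.09      ] [ 0.47550949 -0.05838145  0.09      ]
```

View pics/crop1.png

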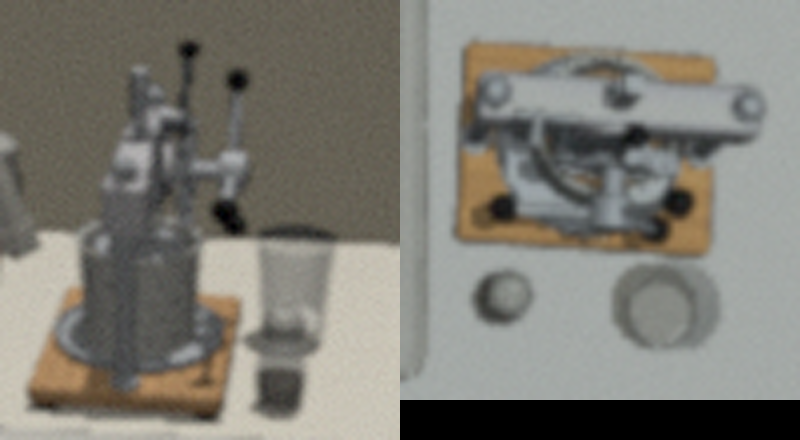

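In the crop, the side view puts the pawl ball at about (297,152) and the upper right spoke ball at (309,160). In the top view they are at (340,209) and (349.5,223). Next I'll triangulate both and compare with the press pose.

```bash
cat >> h.py <<'E'
def tri(c1,p1,c2,p2):
    P=[c['f']*0+np.array([[c['f'],0,c['cx']],[0,c['f'],c['cy']],[0,0,1]])@np.c_[c['R'],c['t']] for c in(c1,c2)]
    X=cv2.triangulatePoints(P[0],P[1],np.float64(p1),np.float64(p2))[:,0];return X[:3]/X[3]
PR=Ro.from_euler('z',-2.9,degrees=True); PO=np.array([.6044,-.0109,0])
def P(v): return PO+PR.apply(v)      # press frame -> world
def L(w): return PR.inv().apply(np.array(w)-PO)
def units(pos,yaw=None):
    o=env.get_obs();R=toolR();u=R.inv().apply(np.array(pos)-o['tool_pos'])/.03
    t=Ro.from_euler('xyz',[180,0,yaw],degrees=True) if yaw is not None else R
    print('shift',u.round(2),'turn',(np.degrees((R.inv()*t).as_rotvec())/6).round(2),'tcp',o['tool_pos'].round(4),o['tool_rot'].round(1),'F',o['force'].round(1),'t',o['time_s'])
def blobs(c,guess,r=9,th=60):
    g=c['color'].max(2);u,v=np.round(guess).astype(int);s=g[v-r:v+r+1,u-r:u+r+1]
    n,l,st,ce=cv2.connectedComponentsWithStats((s<th).astype(np.uint8));return [(ce[i]+[u-r,v-r],st[i,4]) for i in range(1,n) if st[i,4]>4]
E
python3 - <<'E'
from h import *
s,t=dict(np.load('side1.npz')),dict(np.load('top1.npz'))
pb,sb=P([-.039,0,.282]),P([-.076,-.038,.246])
print(pb,sb,[pix(c,x).round(1) for c in(s,t) for x in(pb,sb)])
for g,q in(((297,152),(340,209)),((309.2,160),(349.5,223))):
    print(blobs(s,g,5),blobs(t,q,5)); X=tri(s,g,t,q);print(X,'press',L(X))
units(P([-.039,-.040,.40]),87)
E
```

```text
[ 0.56544995 -0.00892688  0.282     ] [ 0.5265748  -0.04500627  0.246     ] [array([296.4, 151.9]), array([308.8, 159.6]), array([340.2, 208.4]), array([350. , 222.9])]
[(array([296.73684211, 152.68421053]), np.int32(19))] [(array([338.34615385, 209.15384615]), np.int32(26))]
[ 0.56348668 -0.00833216  0.28194828] press [-0.04099084  0.00049463  0.28194828]
[(array([308.90909091, 159.90909091]), np.int32(22))] [(array([348.39130435, 222.7826087 ]), np.int32(23))]
[ 0.52564684 -0.04360121  0.24531262] press [-0.07699785 -0.03664368  0.24531262]
shift [-18.14 -16.52  -5.19] turn [-1.000e-02  1.000e-02  1.204e+01] tcp [0.2306 0.6073 0.2436] [-179.9    0.   159.2] F [ 0.1 -0.1  0.4] t 0.1
```

The triangulated balls agree with the press pose to about 2 mm, so I'll move to a point above and to the right of the pawl ball.

```bash
python3 -m creep '[0,0,0,-4,0,0,0, 0,0,0,-4,0,0,0, 0,0,0,-4,0,0,0, 0,-18.1,-16.5,-5.2,0,0,12, 0,-18.1,-16.5,-5.2,0,0,12, 0,-18.1,-16.5,-5.2,0,0,12, 0,-18.1,-16.5,-5.2,0,0,12, 0,-18.1,-16.5,-5.2,0,0,12, 0,-18.1,-16.5,-5.2,0,0,12, 0,-18.1,-16.5,-5.2,0,0,12, 0,-18.1,-16.5,-5.2,0,0,12, 0,-18.1,-16.5,-5.2,0,0,12]' 5; python3 -c "
from h import *
units(P([-.039,-.040,.40]),87)"
```

```text
time_s: 1.3
tool_pos: [0.4342, 0.2046, 0.3865]
tool_rot: [-180.0, -0.0, 87.0]
force: [1.0, 1.1, 0.1]
grip_width: 0.0026
grasp_force: 0.0
shift [-8.21  4.75 -0.45] turn [-0. -0. -0.] tcp [0.4342 0.2046 0.3865] [-180.   -0.   87.] F [1.  1.1 0.1] t 1.3
```

```bash
python3 -m creep '[0,-8.2,4.7,-0.5,0,0,0, 0,-8.2,4.7,-0.5,0,0,0, 0,-8.2,4.7,-0.5,0,0,0, 0,-8.2,4.7,-0.5,0,0,0, 0,-8.2,4.7,-0.5,0,0,0, 0,-8.2,4.7,-0.5,0,0,0, 0,-8.2,4.7,-0.5,0,0,0, 0,-8.2,4.7,-0.5,0,0,0, 0,-8.2,4.7,-0.5,0,0,0]'; python3 -c "
from h import *
units(P([-.040,-.030,.297]),87)
c=cam('side','s2.png');a=cv2.imread('pics/s2.png')[100:250,230:370];cv2.imwrite('pics/s2c.png',cv2.resize(a,None,fx=4,fy=4,interpolation=2))"
```

```text
time_s: 2.2
tool_pos: [0.5624, -0.0442, 0.4012]
tool_rot: [-179.9, -0.0, 87.3]
force: [0.3, 0.7, 0.2]
grip_width: 0.0005
grasp_force: 0.0
shift [0.18 0.01 3.47] turn [-0.01 -0.01  0.06] tcp [ 0.5624 -0.0442  0.4012] [-179.9   -0.    87.3] F [0.3 0.7 0.2] t 2.2
```

View pics/s2c.png

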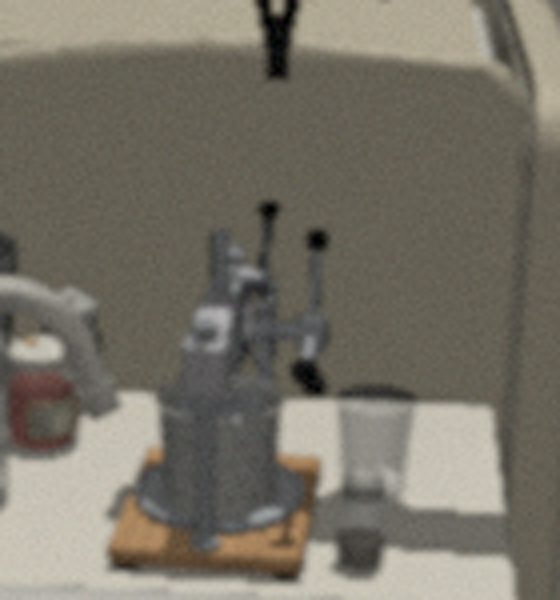

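The fingertips are at about (299,119), directly above the pawl ball at (297,152), with clear space below. I'll lower to the right of the pawl ball.

```bash
python3 -m creep '[0,0.1,0,1.2,0,0,0, 0,0.1,0,2.4,0,0,0, 0,0.1,0,3.2,0,0,0, 0,0.1,0,3.55,0,0,0, 0,0.1,0,3.55,0,0,0]'; python3 -m creep '[0,0.3,0,0,0,0,0, 0,0.6,0,0,0,0,0, 0,0.9,0,0,0,0,0, 0,1.2,0,0,0,0,0, 0,1.5,0,0,0,0,0]'; python3 -c "
from h import *
units(P([-.040,.040,.294]),87);print(L(env.get_obs()['tool_pos']))"
```

```text
time_s: 2.75
tool_pos: [0.562, -0.0415, 0.294]
tool_rot: [-179.9, -0.0, 87.3]
force: [0.2, 0.2, 0.8]
grip_width: 0.0005
grasp_force: 0.0
time_s: 3.25
tool_pos: [0.5652, 0.0033, 0.2955]
tool_rot: [180.0, -0.0, 87.3]
force: [0.3, -0.2, -0.3]
grip_width: 0.0005
grasp_force: 0.1
shift [ 0.93 -0.    0.05] turn [ 0.01 -0.    0.04] tcp [0.5652 0.0033 0.2955] [180.   -0.   87.3] F [ 0.3 -0.2 -0.3] t 3.25
[-0.03984434  0.01223304  0.29547086]
```

```bash
python3 -m creep '[0,0.2,0,0,0,0,0, 0,0.4,0,0,0,0,0, 0,0.6,0,0,0,0,0, 0,0.8,0,0,0,0,0, 0,0.95,0,0,0,0,0, 0,1.1,0,0,0,0,0, 0,1.1,0,0,0,0,0, 0,1.1,0,0,0,0,0]';  python3 -c "
from h import *
units(P([-.076,-.068,.294]),87);print(L(env.get_obs()['tool_pos']))
c=cam('side','s3.png');pb=P([-.039,.079,.286]);g=pix(c,pb);print(g,blobs(c,g,8,60))
a=cv2.imread('pics/s3.png')[100:250,230:370];cv2.imwrite('pics/s3c.png',cv2.resize(a,None,fx=4,fy=4,interpolation=2))"
```

```text
time_s: 4.05
tool_pos: [0.5666, 0.035, 0.2951]
tool_rot: [180.0, 0.0, 87.2]
force: [-0.1, 0.2, 1.1]
grip_width: 0.0008
grasp_force: 0.0
shift [-3.73 -1.2   0.04] turn [0.   0.   0.04] tcp [0.5666 0.035  0.2951] [180.    0.   87.2] F [-0.1  0.2  1.1] t 4.05
[-0.04007123  0.04389248  0.29507014]
[293.37709253 158.17898488] [(array([295.19047619, 156.76190476]), np.int32(84))]
```

View pics/s3c.png

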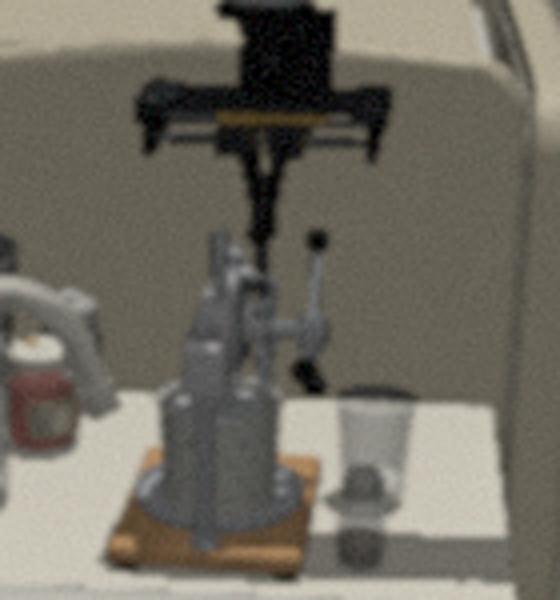

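The finger stands over the ball at about (295,157), and the two merge in this view. I'll lift clear and move across to the right of the spoke ball, high up, then check where the pawl lies.

```bash
python3 -m creep '[0,-0.1,0,-1,0,0,0, 0,-0.1,0,-2.2,0,0,0, 0,-0.1,0,-3,0,0,0, 0,-1.5,-0.5,-3,0,0,0, 0,-3,-1,-3,0,0,0, 0,-4,-1.2,-3,0,0,0, 0,-4,-1.2,-3,0,0,0, 0,-4,-1.2,-3,0,0,0]';  python3 -c "
from h import *
c=cam('side','s4.png')
for pb in (P([-.039,.079,.286]),P([-.039,0,.282]),P([-.076,-.038,.246])):
  g=pix(c,pb);print(g,blobs(c,g,6,60))
units(P([-.076,-.068,.257]),87);print(L(env.get_obs()['tool_pos']))
a=cv2.imread('pics/s4.png')[100:250,230:370];cv2.imwrite('pics/s4c.png',cv2.resize(a,None,fx=4,fy=4,interpolation=2))"
```

```text
time_s: 4.9
tool_pos: [0.5246, -0.0838, 0.3854]
tool_rot: [179.9, -0.1, 87.1]
force: [-0.1, 0.3, -0.3]
grip_width: 0.0004
grasp_force: 0.0
[293.37709253 158.17898488] [(array([294.4375, 159.875 ]), np.int32(32))]
[296.38914236 151.91125022] [(array([294.        , 157.36363636]), np.int32(11))]
[308.79643664 159.63315895] [(array([308.90909091, 159.90909091]), np.int32(22))]
shift [ 0.24 -0.01  4.27] turn [ 0.   -0.01  0.04] tcp [ 0.5249 -0.0823  0.3851] [ 1.80e+02 -1.00e-01  8.72e+01] F [ 1.4 -0.  -0.3] t 4.95
[-0.07573379 -0.0753766   0.38506997]
```

View pics/s4c.png

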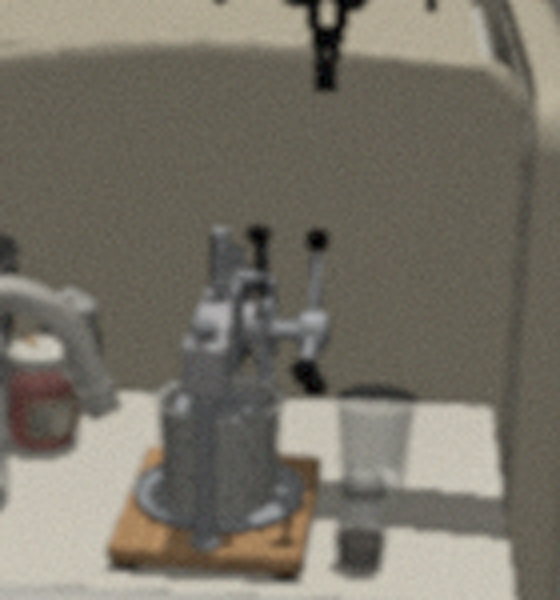

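The pawl ball now shows at (295,158), so the pawl is thrown back on its rest. The spoke ball hasn't moved, at (309,160). Next I'll lower beside it and push left.

```bash
python3 -m creep '[0,0,0,1.4,0,0,0, 0,0,0,2.8,0,0,0, 0,0,0,3.8,0,0,0, 0,0,0,4.25,0,0,0, 0,0,0,4.25,0,0,0]'; python3 -m creep '[0,0.3,0,0,0,0,0, 0,0.6,0,0,0,0,0, 0,0.8,0,0,0,0,0, 0,1,0,0,0,0,0, 0,1.15,0,0,0,0,0, 0,1.3,0,0,0,0,0, 0,1.45,0,0,0,0,0, 0,1.6,0,0,0,0,0, 0,1.7,0,0,0,0,0, 0,1.7,0,0,0,0,0]'; python3 -c "
from h import *
c,t=cam('side'),cam('top')
print(L(env.get_obs()['tool_pos']),env.get_obs()['force'])
for a in (.35,.45,.52):
  r=a-np.arctan2(38,66);pb=P([-.076,.076*np.sin(r),.18+.076*np.cos(r)]);print(a,pix(c,pb),pix(t,pb),blobs(c,pix(c,pb),5),blobs(t,pix(t,pb),5))"
```

```text
time_s: 5.45
tool_pos: [0.5242, -0.0816, 0.2559]
tool_rot: [-179.8, 0.0, 87.3]
force: [0.3, -0.1, 1.6]
grip_width: 0.0007
grasp_force: 0.0
time_s: 6.45
tool_pos: [0.5276, -0.0313, 0.2578]
tool_rot: [180.0, -0.0, 87.3]
force: [0.8, -3.3, 1.3]
grip_width: 0.0008
grasp_force: 1.2
[-0.07582285 -0.02437221  0.25754316] [ 0.14956517 -1.74361003  0.90607511]
0.35 [308.16430634 159.35270744] [342.50419263 221.86665996] [(array([308.71666667, 158.48333333]), np.int32(60))] [(array([343.11864407, 222.11016949]), np.int32(118))]
0.45 [307.9561346  159.78928401] [340.14077675 221.65071272] [(array([308.67924528, 159.0754717 ]), np.int32(53))] [(array([341.10526316, 222.29473684]), np.int32(95))]
0.52 [307.80483699 160.235942  ] [338.45068582 221.52012358] [(array([308.67924528, 159.0754717 ]), np.int32(53))] [(array([340.08219178, 222.38356164]), np.int32(73))]
```

```bash
python3 -m creep '[0,0.07,0,0,0,0,0, 0,0.14,0,0,0,0,0, 0,0.14,0,0,0,0,0, 0,0.14,0,0,0,0,0]'; python3 -m creep '[0,-0.5,0,0,0,0,0, 0,-1.5,0,0,0,0,0, 0,-1.5,0,-1.5,0,0,0, 0,-1.5,-1.5,-4,0,0,0, 0,-1.5,-4,-4,0,0,0, 0,-1.5,-6,-4,0,0,0, 0,-1.5,-6,-4,0,0,0, 0,-1.5,-6,-4,0,0,0]'; python3 -c "
from h import *
c,t=cam('side'),cam('top','t5.png')
print(L(env.get_obs()['tool_pos']),env.get_obs()['force'])
for a in (.47,.57):
  r=a-np.arctan2(38,66);pb=P([-.076,.076*np.sin(r),.18+.076*np.cos(r)]);print(a,pix(c,pb),pix(t,pb),blobs(c,pix(c,pb),6),blobs(t,pix(t,pb),6))
a=cv2.imread('pics/t5.png')[170:270,280:380];cv2.imwrite('pics/t5c.png',cv2.resize(a,None,fx=5,fy=5,interpolation=2))"
```

```text
time_s: 6.95
tool_pos: [0.5275, -0.0277, 0.2576]
tool_rot: [180.0, -0.0, 87.2]
force: [-0.3, -2.5, 1.6]
grip_width: 0.0007
grasp_force: 1.4
time_s: 7.75
tool_pos: [0.3819, -0.0682, 0.3795]
tool_rot: [179.5, -0.3, 87.5]
force: [-0.2, -1.0, 1.2]
grip_width: 0.0004
grasp_force: 0.0
[-0.21952158 -0.07270192  0.38043813] [ 0.09935552 -0.12405574 -0.12326235]
0.47 [307.91333339 159.90509151] [339.66033501 221.61162509] [(array([308.5       , 160.21428571]), np.int32(28))] [(array([338.32142857, 221.64285714]), np.int32(28))]
0.57 [307.69442606 160.62546558] [337.23166268 221.43771628] [(array([308.5       , 160.21428571]), np.int32(28))] [(array([338.32142857, 221.64285714]), np.int32(28))]
```

View pics/t5c.png

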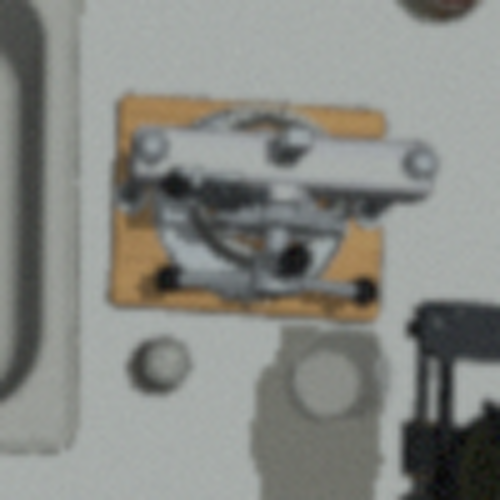

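The top view shows the spoke ball at (338,222), the lower two balls at (314,226) and (353,228), and the pawl ball thrown back at (315,207). I'll refine the wheel angle from all three spoke balls, before and after the push.

```bash
python3 - <<'E'
from h import *
from scipy.optimize import least_squares as ls
t=dict(np.load('top1.npz'))
def X(a): return [P([-.076,-.076*np.sin(q),.18+.076*np.cos(q)]) for q in np.arctan2(38,66)-a+np.radians([0,120,240])]
for n,a0 in(('top1',0.),('t5',.5)):
    c=dict(t,color=cv2.imread(f'pics/{n}.png')[...,::-1])
    m=[]
    for x in X(a0):
        g=pix(t,x);b=max(blobs(c,g,6,55),key=lambda k:k[1],default=None);print(g.round(1),b);m.append(b[0] if b else [np.nan]*2)
    m=np.array(m)
    r=ls(lambda p:np.nan_to_num(np.array([pix(t,x) for x in X(p[0])])+p[1:]-m).ravel(),[a0,0,0]);print(n,r.x,r.fun.round(1))
E
```

```text
[349.9 222.9] (array([348.5       , 222.72727273]), np.int32(22))
[343.2 228.4] (array([347.76923077, 223.23076923]), np.int32(13))
[311.9 223.3] (array([311.45, 223.9 ]), np.int32(20))
top1 [ 0.14969949  0.90133579 -1.5896384 ] [-0.6 -1.9 -0.7  3.6  1.3 -1.6]
[338.9 221.6] (array([338.22222222, 221.62962963]), np.int32(27))
[352.4 228. ] (array([352.69230769, 227.92307692]), np.int32(13))
[313.7 225.1] (array([312.86666667, 225.6       ]), np.int32(15))
t5 [ 0.51797957 -0.39788597  0.17761452] [-0.1  0.1 -0.5  0.2  0.6 -0.3]
```

The wheel is at about 0.518, with sub-pixel residuals. Now I'll go round to the left of the pawl ball.

```bash
python3 -c "
from h import *
units(P([-.040,.118,.38]),87.1)"
```

```text
shift [6.39 5.95 0.1 ] turn [ 0.11 -0.02 -0.05] tcp [ 0.3815 -0.0724  0.3804] [ 1.793e+02 -1.000e-01  8.680e+01] F [ 0.1 -0.1 -0.1] t 7.85
```

```bash
python3 -m creep '[0,1.5,1.4,0,0,0,0, 0,3,2.8,0,0,0,0, 0,4.5,4.2,0,0,0,0, 0,5.8,5.4,0,0,0,0, 0,6.4,5.9,0,0,0,0, 0,6.4,5.9,0,0,0,0, 0,6.4,5.9,0,0,0,0, 0,6.4,5.9,0,0,0,0]'; python3 -c "
from h import *
units(P([-.040,.118,.292]),87.1);print(L(env.get_obs()['tool_pos']))"
```

```text
time_s: 8.65
tool_pos: [0.5681, 0.1131, 0.3824]
tool_rot: [179.4, -0.1, 87.2]
force: [-0.6, -0.3, 0.0]
grip_width: 0.0007
grasp_force: 0.0
shift [-0.14  0.05  3.01] turn [ 0.1  -0.01  0.02] tcp [0.5681 0.1131 0.3824] [ 1.794e+02 -1.000e-01  8.720e+01] F [-0.6 -0.3  0. ] t 8.65
[-0.04250047  0.12198111  0.38240929]
```

```bash
python3 -m creep '[0,0,0,1.2,0,0,0, 0,0,0,2.3,0,0,0, 0,0,0,3,0,0,0, 0,0,0,3,0,0,0]'; python3 -m creep '[0,-0.4,0,0,0,0,0, 0,-0.8,0,0,0,0,0, 0,-1.1,0,0,0,0,0, 0,-1.4,0,0,0,0,0, 0,-1.6,0,0,0,0,0, 0,-1.8,0,0,0,0,0, 0,-2,0,0,0,0,0, 0,-2.1,0,0,0,0,0, 0,-2.2,0,0,0,0,0, 0,-2.3,0,0,0,0,0, 0,-2.3,0,0,0,0,0, 0,-2.3,0,0,0,0,0]'; python3 -m creep '[0,0,0,0,0,0,0, 0,0.6,0,-0.5,0,0,0, 0,0.6,0,-2,0,0,0, 0,0.6,0,-3.5,0,0,0, 0,0.6,-2,-3.5,0,0,0, 0,0.6,-4,-3.5,0,0,0, 0,0.6,-6,-3.5,0,0,0, 0,0.6,-6,-3.5,0,0,0, 0,0.6,-6,-3.5,0,0,0]'; python3 - <<'E'
from h import *
from scipy.optimize import least_squares as ls
s=cam('side','s6.png');t=cam('top','t6.png')
a=cv2.imread('pics/s6.png')[130:250,240:340];b=cv2.imread('pics/t6.png')[170:270,280:380]
cv2.imwrite('pics/c6.png',np.hstack([cv2.resize(a,(400,480),interpolation=2),cv2.resize(b,(400,480),interpolation=2)]))
print(blobs(s,pix(s,P([-.039,0,.282])),4,55),blobs(t,pix(t,P([-.039,0,.282])),5,55))
def X(a): return [P([-.076,-.076*np.sin(q),.18+.076*np.cos(q)]) for q in np.arctan2(38,66)-a+np.radians([0,120,240])]
m=np.array([max(blobs(t,pix(t,x),6,55),key=lambda k:k[1])[0] for x in X(.52)])
r=ls(lambda p:(np.array([pix(t,x) for x in X(p[0])])+p[1:]-m).ravel(),[.52,0,0]);print(r.x,r.fun.round(1))
E
```

```text
time_s: 9.05
tool_pos: [0.5672, 0.1115, 0.2902]
tool_rot: [179.6, -0.1, 87.1]
force: [0.1, 0.5, 0.4]
grip_width: 0.0003
grasp_force: 0.0
time_s: 10.25
tool_pos: [0.5662, 0.045, 0.2925]
tool_rot: [179.4, -0.2, 87.2]
force: [-0.4, -0.0, -0.5]
grip_width: 0.0006
grasp_force: 0.0
time_s: 11.15
tool_pos: [0.3833, 0.0719, 0.3969]
tool_rot: [179.2, -0.2, 87.4]
force: [0.1, -0.8, 0.7]
grip_width: 0.0003
grasp_force: 0.0
[(array([296.5       , 152.28571429]), np.int32(14))] [(array([338.08, 209.32]), np.int32(25))]
[ 0.52005153 -0.50561753  0.31902742] [-0.2  0.2 -0.5  0.3  0.7 -0.5]
```

View pics/c6.png

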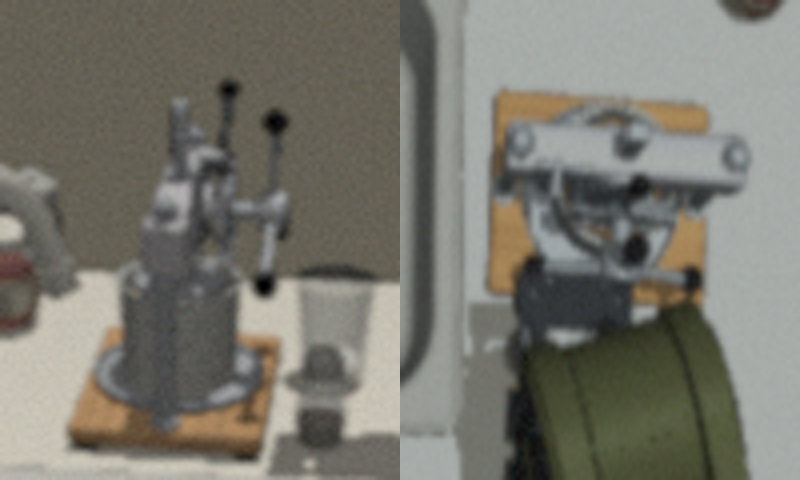

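The pawl ball is back at (296.5,152.3) in the side view and (338,209) in the top view. Both match the start, so the nose is seated in a gap. The wheel is at 0.52 and the robot is clear, so I'll hand the job in.

```bash
python3 -c "
from cell import env
print(env.sign_off())"
```

```text
the job is handed in; nothing more can be done
None
```

The press is let off by one notch: the pawl was thrown back, the wheel was turned to about 0.52 rad, the pawl is down again in the next tooth gap, and the job was handed in with the robot clear after about 11 s.

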